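Clamp a jar in the hand press and hold the press lever in the green band

TASK

Press the lid of the purple jar that stands in the green hand press. First turn the crank clockwise until the sliding jaw clamps the jar firmly in the V jaw, and let go of the crank; then press the lever down by its red grip until the needle stands in the green field of the scale, never as far as the red field. Finish while holding the lever there: do not let it spring back. Keep the jar upright and leave the other things on the table alone.

Things in the scene. Friction and masses are not known exactly. Their poses are not given: they have to be found in the camera images.
- press: green and grey hand press, fixed on the table; base plate 175 x 285 x 12 mm. Origin on the table under the clamped jar's centre; own +x points away from the robot to the column, +y (robot's left) to the crank, -y (right) to the lever grip; its yaw varies. The green head over the jar spans own x -28 to +94, y -34 to +70, z 105 to 133 mm; it and the scale are the tall parts
- jar_seat (a point): point on the jar bed, 14 mm above the table, where the clamped jar's underside centre comes to lie; axes as the press
- jar: purple cosmetic jar, 58 mm across, 47 mm high, loose (about 60 g), standing on the press bed between the jaws; origin at the centre of its underside
- jaw_pad: smooth black plastic face (50 mm wide) of the sliding jaw, on the jar's +y side; slides toward press -y as the crank turns, 10 mm per rad, and gives about 1 mm per 6 N when it squeezes. Its origin is the press origin shifted by that travel
- crank (a joint): crank angle in rad: 0 points to press -x (towards the robot), grows clockwise seen from above; pi/2 points to press +y. Starts at 0 to 0.4; the jaw clamps from about 2.2 on, stop at 2.7. Friction (about 6 N at the knob) keeps it where it is left, also when clamping. Turn 0.1 to 0.3 rad past contact, with 10 to 20 N at the knob in all, to clamp firmly
- crank_axis (a point): point on the crank's vertical axis, 65 mm above the table, at the top of the crank arm; axes as the press
- crank_knob: upright black knob on the crank's end, 22 mm diameter, 36 mm high (from 66 to 102 mm above the table), spins freely on its own pin 45 mm from the crank axis. Origin at the centre of its underside
- press_lever (a joint): lever angle in rad: 0 up at rest (lever rises 0.35 rad above level), grows as the grip is pressed down; level at 0.35. Green field 0.34 to 0.46, red field from 0.52, stop at 0.64. Spring return: about 3 N at the grip at the start of travel, 9 to 14 N in the green field (the sprung foot meets the lid at about 0.25)
- lever_pivot (a point): point on the lever's level pivot, which runs along press x, 150 mm above the table and 50 mm to +y of the press origin; axes as the press
- lever_grip: red round grip sleeve (spins freely about the lever) at the lever's end, 22 mm diameter, 84 mm long along its own y (along the lever); origin at its centre, 180 mm from the pivot in the vertical plane through it along press y, 212 mm above the table at rest, 141 mm in the middle of the green field. Nothing is below or above it
- press_foot: round metal foot with rubber face, 38 mm diameter, above the jar lid; goes down 50 mm per rad of lever (12 mm above the lid at rest) and then presses on the lid through a spring of 1.2 N/mm. Origin at the centre of its underside
- spare_jar: bystander: another purple jar, 58 mm across, 48 mm high; origin under its centre
- tape: bystander: brown tape roll, 96 mm across, 48 mm high; origin under its centre
- counter: bystander: chromed tally counter, 55 x 51 x 28 mm; origin under its centre
- cup: bystander: clear plastic cup, 58 mm across, 52 mm high; origin under its centre
- pen: bystander: white marker with black cap, 136 mm long, 16 mm thick, lying along its own y; origin under its centre
- spool: bystander: clear spool, 68 mm across, 25 mm high; origin under its centre
- scale (a point): centre of the white scale plate (74 mm wide in y, 40 mm high, top at 249 mm) that stands on the head and faces the robot. A black needle fixed to the lever swings over it, to the right as the lever goes down, through a white part, the green field, a narrow white gap and the red field at the right end
Things that resemble listed ones, but are neither listed nor needed, are in the scene too. Leave any yellow look-alike of the jar alone.

How it is judged:
On the way:
1. the jar is clamped between the sliding jaw and the V jaw and the crank is let go (contact force between jaw_pad and jar above 3 N and horizontal distance between jar and jar_seat below 0.004 m and contact force between the fingers and crank_knob below 0.2 N and value of joint press_lever below 0.2 rad), for 0.2 s.
At the end, for the whole second after the job is handed in: The fingers hold the red grip (over 2 N) with the lever at 0.34 to 0.46 rad (needle in the green field), the foot presses on the lid with over 2 N, and the jar stands upright (within 0.06 rad), within 4 mm of its seat, clamped by the jaw pad with over 3 N (value of joint press_lever between 0.34 and 0.46 rad and contact force between the fingers and lever_grip above 2 N and contact force between press_foot and jar above 2 N and contact force between jaw_pad and jar above 3 N and horizontal distance between jar and jar_seat below 0.004 m and angle between jar's own z axis and vertical below 0.06 rad); the arm keeps its last pose, push and grip.
It fails at once if the needle reaches the red field (value of joint press_lever above 0.52 rad).
It fails at once if the jar is tipped (angle between jar's own z axis and vertical above 0.3 rad).
It fails at once if a bystander is disturbed (distance of any of spare_jar, tape, counter, cup, pen, spool from where it was at the start of the episode above 0.03 m).
It also fails if it takes over 51 s, if anything falls off the work surface, if the arm or the gripper's body presses on something with over 40 N, if the wrist force passes 120 N, or if a joint passes its speed limit or range.

ROBOT

A 7-joint arm with a two-finger parallel gripper is mounted at the origin on a cart in front of the work surface, level with it; the furniture and walls round the work are solid. World frame = base frame: x ahead of the robot, y to its left, z up, the work surface at z = 0. Lengths are in m, angles in rad, forces in N, time in s.
With the tool pointing down it reaches from about 0.35 to 0.775 m from the base axis. Payload 3.1 kg.
Tool frame: the origin (TCP) lies midway between the tips of the shut fingers; the grasp point (between the pads) lies 19 mm behind it (manip.grip_depth is the z of the grasp point in the tool frame, in m); z points along the fingers, y is the line along which they close (so a half turn about z gives the same grasp; the last joint's range is limited). The gripper opens to 85 mm and grips with 20 to 120 N. Pads are 22 mm wide; open, the fingers measure 114 mm over their backs; the gripper's body (76 mm by 85 mm) begins 54 mm behind the grasp point. The pads swing forward as they close: fully open they stand 13 mm farther back than shut.
Start: joints at [1.297, 0.311, 0.014, 1.512, -0.004, 1.319, -0.027], TCP at [0.126, -0.535, 0.231] pointing down, gripper open.
Joint ranges: [-2.7, 2.7], [-0.3, 1.91], [-1.27, 1.3], [0.12, 2.57], [-1.44, 4.58], [0.2, 2.03], [-3.05, 3.05]. Speed limits (rad/s): [2.79, 2.79, 3.14, 3.14, 3.14, 3.14, 3.14].

INTERFACE

Orientations are given as a 3x3 rotation matrix whose columns are the frame's x, y, z axes.
In Python, from rig import sensors, cams, finish_job, models, manip gives the robot as it stands.
- The arm moves only by the tool send_rows, never from a script. Its argument "commands" is a list of rows, each a list of 3 entries, a list of its own where there are three numbers: the gripper's target within -1 to 1 (fully open at 1, half-way at 0, shut at -1), then the shift along the tool's x, y, z each as a share of 0.15 m, from -1 to 1, then the turn about the tool's z as a share of 120 degrees, from -1 to 1. A call has 1 to 10 rows; each row is the pose to reach, as a shift and turn from the pose commanded when the call began, along the tool's axes at that moment; what a row does not reach only later rows make up. A row lasts 1/8 s, in which the tool goes at most 62.5 mm and 10.7 degrees, less where a joint would pass 70% of its speed; a pose out of reach is approached as far as the arm can. A call with a number of a shift or a turn outside -1 to 1 is refused whole. A call with a gripper value outside its range is refused whole. The fingers move at their own pace and stop on an object; "squeeze" is the grip in N (left out, the last holds). Time passes only in rows, so rows that repeat a pose let the fingers close. It gives the time, the measured TCP pose, the force, the opening and the grip force at its end, in the units of the state.
- sensors.state(): the state, without advancing time (a new reading comes with each control period).
- cams.read_camera(name): name is "side" or "top" or "wrist"; returns a dict with "frame" (384x512x3 uint8, red, green, blue), "fov_y" (degrees; the focal length in pixels is half the picture's height over the tangent of half this angle, whatever the lens; pixels are square), "cx", "cy" (the principal point, pixels), "rvec" (rotation vector, rad) and "tvec" (3), from world to camera coordinates, as OpenCV has them; the wrist camera has in their place "mount" (4x4, takes a point from camera to tool coordinates, whose origin is the TCP and whose axes are the flange's). Camera axes: x right, y down, z forward; pixel columns grow to the right and rows downward; lengths in m; the calibration is good to about 2 mm. A picture is of the moment at which its call begins: read the wrist's pose just before it. There is no depth.
- finish_job(): hands the job in; it is judged then, once.
Trained networks look in a picture, given as the dict that the camera call returned (one of the last four; its "shot" number tells which), for a name from the list of things; names that differ only in an ending like _2 or _b are one class to them, and where a whole thing is asked for, a point or a joint stands for the part that bears it (a point fixed in the world has none). Each returns a list of dicts, best first, with "p" (0 to 1); they miss things now and then, are a little off and sometimes report something else, mostly with a low value. They report only what shows in the picture. A call takes as long as a camera call. They do not tell look-alikes from the thing itself.
- models.recognise(target, picture): "pixel" ([column, row] in pixels, amid what is visible of it).
- models.outline_of(target, picture): "region" (384x512 bool, what is visible of it) and "pixel" ([column, row] in pixels, amid what is visible of it).
- models.landmark_of(target, picture): "pixel" ([column, row] in pixels: a listed point, or the origin of a listed thing).
The state is a dict: "clock": time; "qpos": joint angles; "qd": joint speeds; "joint_efforts": joint torques, N m; "tool_pos": TCP position; "ee_rot": TCP orientation; "contact_force": force on the tool from outside, world axes, zero at the start; "ft_torque": the same for the moment, N m; "finger_gap": finger opening in m; "gripper_force": force on a finger pad.
Only numpy, scipy, OpenCV 4.12 (cv2) and the standard library are available. Lean on these libraries where they do the work, as an engineer would, in place of code of your own. Each camera call takes 0.05 s, during which the arm holds its last target. There are 200 camera calls.

## Working session

There is one attempt and no reset: what is moved stays moved. The work goes in short steps, Python scripts to look and compute and a tool call to move; the robot and the scene stay as the last step left them, time stands still between calls to the robot, and variables do not carry over. Pictures are saved under pics/ and viewed, at most 10 in all, crops included, and the job is handed in when it is done.

Besides the shell and the picture viewer there is one more tool, called after "Request:" by a JSON object that holds its "op" and its "data", one argument or row to a line. send_rows: Moves the arm, as the interface text tells. Its arguments: {"type":"object","properties":{"commands":{"type":"array"},"squeeze":{"type":"number"}},"required":["commands"]}

```bash
mkdir -p pics; cat > h.py <<'E'
import numpy as np, cv2
from rig import sensors, cams, finish_job, models, manip
def K(p):
    f=p["frame"].shape[0]/2/np.tan(np.radians(p["fov_y"])/2)
    return np.array([[f,0,p["cx"]],[0,f,p["cy"]],[0,0,1]])
def ext(p,st=None):
    if "rvec" in p:
        return cv2.Rodrigues(np.array(p["rvec"],float))[0],np.array(p["tvec"],float).ravel()
    T=np.eye(4);T[:3,:3]=st["ee_rot"];T[:3,3]=st["tool_pos"]
    M=np.linalg.inv(T@np.array(p["mount"]));return M[:3,:3],M[:3,3]
def at_z(p,px,z,st=None):
    R,t=ext(p,st);d=R.T@np.linalg.inv(K(p))@[px[0],px[1],1];c=-R.T@t
    return c+d*(z-c[2])/d[2]
def proj(p,X,st=None):
    R,t=ext(p,st);q=K(p)@(R@np.array(X)+t);return q[:2]/q[2]
def tri(ps,pxs,sts=None):
    A=[];b=[]
    for i,(p,px) in enumerate(zip(ps,pxs)):
        R,t=ext(p,sts[i] if sts else None);d=R.T@np.linalg.inv(K(p))@[px[0],px[1],1];d/=np.linalg.norm(d)
        P=np.eye(3)-np.outer(d,d);A.append(P);b.append(P@(-R.T@t))
    A=np.vstack(A);b=np.hstack(b);x=np.linalg.lstsq(A,b,rcond=None)[0];return x,np.linalg.norm(A@x-b)
def shot(n,save=None):
    st=sensors.state();p=cams.read_camera(n)
    if save: cv2.imwrite(f"pics/{save}.png",p["frame"][:,:,::-1])
    return p,st
E
python3 - <<'E'
from h import *
np.set_printoptions(precision=4,suppress=True)
s=sensors.state();print({k:np.array(v) for k,v in s.items()},manip.grip_depth)
P={}
for n in ["top","side"]:
    p,_=shot(n,n+"0");P[n]=p;R,t=ext(p);print(n,"cam at",-R.T@t)
    for k in ["jar_seat","crank_axis","crank_knob","lever_pivot","lever_grip","scale","jar","press"]:
        r=models.landmark_of(k,p);print(k,[(np.round(q["pixel"],1),round(q["p"],2)) for q in r[:3]])
im=np.hstack([cv2.resize(P[n]["frame"],(800,600)) for n in P])
E
```

```text
{'clock': array(0.), 'qpos': array([ 1.2973,  0.3117,  0.014 ,  1.5131, -0.0044,  1.3192, -0.0272]), 'qd': array([ 0.0001, -0.0001,  0.0005, -0.0004, -0.0022, -0.001 , -0.0004]), 'joint_efforts': array([  0.0003, -37.9913,   0.146 , -23.0593,   0.0122,   0.0138,
         0.    ]), 'tool_pos': array([ 0.1262, -0.5346,  0.2302]), 'ee_rot': array([[ 0.9732,  0.2298, -0.0006],
       [ 0.2298, -0.9732,  0.0023],
       [-0.0001, -0.0024, -1.    ]]), 'contact_force': array([-0.0305,  0.5398,  0.5482]), 'ft_torque': array([ 0.0264, -0.0031,  0.0116]), 'gripper_force': array(0.), 'finger_gap': array(0.0854)} -0.0187
top cam at [0.5305 0.0822 1.5815]
jar_seat [(array([305.1, 195.9]), 0.75)]
crank_axis [(array([260.3, 192.7]), 0.56)]
crank_knob [(array([259.3, 207.3]), 0.61)]
lever_pivot [(array([294., 195.]), 0.97), (array([311.2, 135.4]), 0.41)]
lever_grip [(array([351. , 200.1]), 0.47)]
scale [(array([297. , 188.5]), 0.73)]
jar [(array([312.5, 242.5]), 0.79), (array([178.3, 247.6]), 0.74), (array([271.4, 242.9]), 0.72)]
press [(array([306.2, 195.1]), 0.67)]
side cam at [ 0.1733 -1.0737  1.0808]
jar_seat [(array([268.7, 257.9]), 0.67), (array([331.1, 246.1]), 0.52)]
crank_axis [(array([254.9, 214.7]), 0.82)]
crank_knob [(array([239.3, 216.8]), 0.57)]
lever_pivot [(array([263.1, 215.5]), 0.87), (array([254.5, 214.4]), 0.16)]
lever_grip [(array([280.3, 232.6]), 0.5)]
scale [(array([271.5, 193.7]), 0.85)]
jar [(array([252.6, 204.3]), 0.8), (array([226. , 278.2]), 0.76), (array([250.8, 301.3]), 0.64)]
press [(array([267.4, 259.3]), 0.87)]
```

View pics/top0.png

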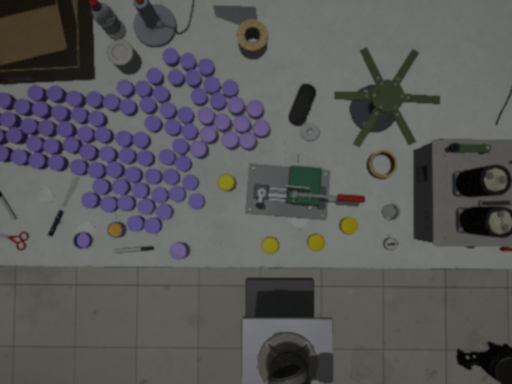

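View pics/side0.png

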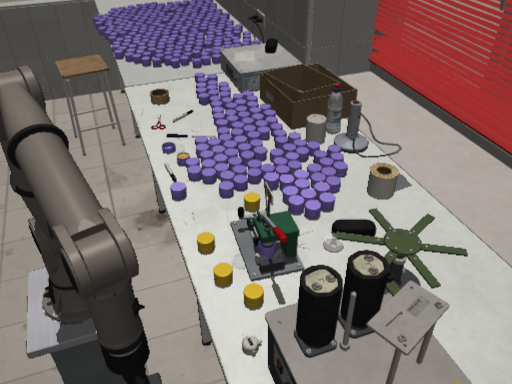

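```bash
python3 - <<'E'
from h import *
np.set_printoptions(precision=4,suppress=True)
p,_=shot("top");q,_=shot("side")
for k,z in [("press",0),("jar_seat",.014),("crank_axis",.065),("crank_knob",.066),("lever_pivot",.15),("lever_grip",.212)]:
    a=models.landmark_of(k,p);b=models.landmark_of(k,q)
    if a and b: print(k,at_z(p,a[0]["pixel"],z),at_z(q,b[0]["pixel"],z),tri([p,q],[a[0]["pixel"],b[0]["pixel"]]))
for k in ["spare_jar","tape","counter","cup","pen","spool"]:
    a=models.landmark_of(k,p); print(k,[(at_z(p,x["pixel"],0)[:2],round(x["p"],2)) for x in a[:4]])
E
```

```text
press [ 0.5735 -0.0642  0.    ] [ 0.5735 -0.0689  0.    ] (array([ 0.5743, -0.0649, -0.0041]), np.float64(0.0010462218684814445))
jar_seat [ 0.5755 -0.0615  0.014 ] [ 0.5757 -0.0727  0.014 ] (array([ 0.5776, -0.063 ,  0.0043]), np.float64(0.0026154410744585626))
crank_axis [0.5815 0.1003 0.065 ] [0.595  0.1035 0.065 ] (array([0.5869, 0.0983, 0.0709]), np.float64(0.008331148323496117))
crank_knob [0.5372 0.0933 0.066 ] [0.5401 0.091  0.066 ] (array([0.5389, 0.0928, 0.0649]), np.float64(0.0024604993229696533))
lever_pivot [ 0.583  -0.0184  0.15  ] [ 0.5752 -0.0329  0.15  ] (array([ 0.5821, -0.0189,  0.1371]), np.float64(0.0020230116855341155))
lever_grip [ 0.5591 -0.1837  0.212 ] [ 0.5626 -0.1948  0.212 ] (array([ 0.5626, -0.1863,  0.2045]), np.float64(0.004937562753427386))
spare_jar [(array([0.3953, 0.3717]), 0.81), (array([0.3888, 0.5427]), 0.67)]
tape [(array([ 0.6987, -0.3203]), 0.74), (array([ 0.5247, -0.3654]), 0.37)]
counter [(array([ 0.4255, -0.3566]), 0.44)]
cup [(array([ 0.524, -0.363]), 0.79), (array([0.3937, 0.5442]), 0.38)]
pen [(array([0.3821, 0.5529]), 0.72)]
spool [(array([ 0.813 , -0.0745]), 0.57)]
```

The press shows at top px (290,190), grip to the right at (350,199) and crank at left (260,195). The jaw end and seat agree at about (0.575,-0.065), with yaw of about -0.1. I'll bring the wrist camera over.

Request:
{"op": "send_rows", "data": {
  "commands": [
    [1, [0.45, -0.45, -0.9], 0],
    [1, [0.9, -0.9, -0.9], 0],
    [1, [0.9, -0.9, -0.9], 0],
    [1, [0.9, -0.9, -0.9], 0],
    [1, [0.9, -0.9, -0.9], 0]
  ]
}}

```text
clock: 2.52
tool_pos: [0.2304, -0.3706, 0.3694]
ee_rot: [[0.971, 0.238, 0.005], [0.238, -0.971, -0.005], [0.003, 0.006, -1.0]]
contact_force: [-0.4, -0.4, 0.4]
finger_gap: 0.0852
gripper_force: 0.0
```

Request:
{"op": "send_rows", "data": {
  "commands": [
    [1, [0.9, -0.9, 0], 0],
    [1, [0.9, -0.9, 0], 0],
    [1, [0.9, -0.9, 0], 0],
    [1, [0.9, -0.9, 0], 0],
    [1, [0.9, -0.9, 0], 0]
  ]
}}

```text
clock: 3.15
tool_pos: [0.3265, -0.2115, 0.3659]
ee_rot: [[0.973, 0.229, -0.001], [0.229, -0.973, -0.001], [-0.001, 0.0, -1.0]]
contact_force: [-0.2, 0.0, -0.5]
finger_gap: 0.0857
gripper_force: 0.0
```

Request:
{"op": "send_rows", "data": {
  "commands": [
    [1, [0.73, -0.92, 0], -0.6],
    [1, [0.73, -0.92, 0], -0.6],
    [1, [0.73, -0.92, 0], -0.6],
    [1, [0.73, -0.92, 0], -0.6],
    [1, [0.73, -0.92, 0], -0.6],
    [1, [0.73, -0.92, 0], -0.6],
    [1, [0.73, -0.92, 0], -0.6],
    [1, [0.73, -0.92, 0], -0.6],
    [1, [0.73, -0.92, 0], -0.6]
  ]
}}

```text
clock: 4.28
tool_pos: [0.4019, -0.0524, 0.366]
ee_rot: [[0.087, 0.996, -0.0], [0.996, -0.087, 0.0], [0.0, -0.001, -1.0]]
contact_force: [0.3, 0.3, -0.1]
finger_gap: 0.0855
gripper_force: 0.0
```

```bash
cat > look.py <<'E'
from h import *
import sys
np.set_printoptions(precision=4,suppress=True)
p,s=shot("wrist",sys.argv[1])
print(s["clock"],s["tool_pos"],s["ee_rot"],s["qpos"]);R,t=ext(p,s);print("cam",-R.T@t,"fwd",R[2])
for k,z in [("press",0),("jar_seat",.014),("jar",.014),("crank_axis",.065),("crank_knob",.066),("lever_pivot",.15),("lever_grip",.212),("scale",.229)]:
    print(k,[(np.round(x["pixel"],1),round(x["p"],2),at_z(p,x["pixel"],z,s)[:2]) for x in models.landmark_of(k,p)[:2]])
E
python3 look.py w1
```

```text
4.275 [ 0.4019 -0.0524  0.366 ] [[ 0.0868  0.9962 -0.0005]
 [ 0.9962 -0.0868  0.0001]
 [ 0.     -0.0005 -1.    ]] [ 0.6506 -0.0115 -0.5504  1.5614 -0.006   1.5905  0.0132]
cam [0.4082 0.0254 0.5097] fwd [-0.028  -0.3077 -0.9511]
press [(array([368.9, 145.2]), 0.9, array([ 0.575 , -0.0659])), (array([387.9, 151.9]), 0.57, array([ 0.6059, -0.0794]))]
jar_seat [(array([373.2, 147. ]), 0.91, array([ 0.5772, -0.0668]))]
jar [(array([377.9, 137.6]), 0.83, array([ 0.5842, -0.0527])), (array([270.2, 173.1]), 0.66, array([ 0.4129, -0.0947]))]
crank_axis [(array([397.3,  29.8]), 0.74, array([0.5867, 0.0889])), (array([365. ,  25.4]), 0.52, array([0.546 , 0.0974]))]
crank_knob [(array([363.9,  23.4]), 0.76, array([0.5443, 0.0996])), (array([395.1,  29.9]), 0.36, array([0.5836, 0.0889]))]
lever_pivot [(array([421.9, 118. ]), 0.68, array([ 0.5838, -0.0139]))]
lever_grip [(array([420.8, 282.1]), 0.63, array([ 0.5646, -0.1819])), (array([364.5,  24.4]), 0.25, array([0.5   , 0.0744]))]
scale [(array([482.5, 125.3]), 0.61, array([ 0.5982, -0.0161]))]
```

View pics/w1.png

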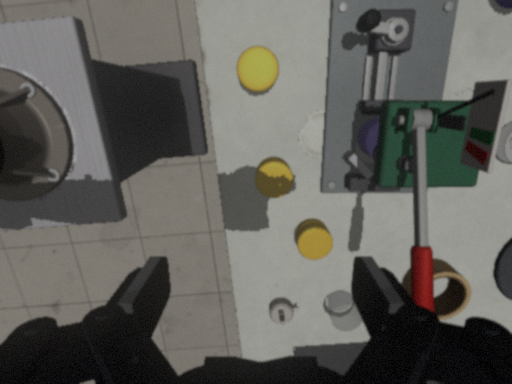

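Request:
{"op": "send_rows", "data": {
  "commands": [
    [1, [0.5, 0.4, 0], 0],
    [1, [1, 0.84, 0.4], 0],
    [1, [1, 0.84, 0.9], 0],
    [1, [1, 0.84, 0.9], 0],
    [1, [1, 0.84, 0.9], 0],
    [1, [1, 0.84, 0.9], 0]
  ]
}}

```text
clock: 5.48
tool_pos: [0.5399, 0.0879, 0.2315]
ee_rot: [[0.082, 0.997, -0.001], [0.997, -0.082, -0.0], [-0.0, -0.001, -1.0]]
contact_force: [0.5, -0.1, 0.9]
finger_gap: 0.0853
gripper_force: 0.0
```

```bash
python3 look.py w2
```

```text
5.475 [0.5399 0.0879 0.2315] [[ 0.0822  0.9966 -0.0006]
 [ 0.9966 -0.0822 -0.0002]
 [-0.0003 -0.0005 -1.    ]] [ 0.3129  0.3832 -0.6939  1.4984  0.2476  1.35   -0.4819]
cam [0.5458 0.1657 0.3752] fwd [-0.0266 -0.3081 -0.951 ]
press [(array([295.8, 274.8]), 0.87, array([ 0.5741, -0.0694]))]
jar_seat [(array([268.1, 166.5]), 0.3, array([0.5478, 0.0862]))]
jar [(array([302.8, 269.5]), 0.9, array([ 0.5825, -0.0535])), (array([183., 300.]), 0.67, array([ 0.4199, -0.087 ]))]
crank_axis [(array([308.3, 170.2]), 0.58, array([0.5875, 0.0904]))]
crank_knob []
lever_pivot [(array([318. , 316.5]), 0.94, array([ 0.5798, -0.0177]))]
lever_grip []
scale []
```

View pics/w2.png

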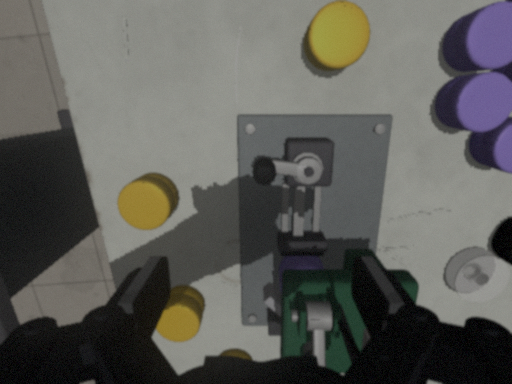

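```bash
python3 - <<'E'
from h import *
np.set_printoptions(precision=4,suppress=True)
p,s=shot("wrist")
for n,px,z in [("knobtop",(264,171),.102),("axis",(312,169),.068),("c1",(238,115),.012),("c2",(391,116),.012),("c3",(242,327),.012)]: print(n,at_z(p,px,z,s))
g=p["frame"].astype(int).sum(2)[150:195,240:292];import sys
m=(g<150).astype(np.uint8);print(cv2.moments(m)['m10']/m.sum()+240,cv2.moments(m)['m01']/m.sum()+150,m.sum())
E
```

```text
knobtop [0.5438 0.1016 0.102 ]
axis [0.5914 0.0917 0.068 ]
c1 [0.5193 0.1467 0.012 ]
c2 [0.6897 0.1315 0.012 ]
c3 [ 0.4947 -0.1396  0.012 ]
263.4521072796935 177.96264367816093 1044
```

Request:
{"op": "send_rows", "data": {
  "commands": [
    [1, [0.08, 0.025, 0.3], 0],
    [1, [0.08, 0.025, 0.6], 0],
    [1, [0.08, 0.025, 0.9], 0],
    [1, [0.08, 0.025, 1], 0],
    [1, [0.08, 0.025, 1], 0]
  ]
}}

```text
clock: 6.6
tool_pos: [0.5444, 0.0997, 0.0811]
ee_rot: [[0.082, 0.997, -0.001], [0.997, -0.082, -0.0], [-0.0, -0.001, -1.0]]
contact_force: [-0.3, -0.0, 0.6]
finger_gap: 0.0855
gripper_force: 0.0
```

Request:
{"op": "send_rows", "data": {
  "commands": [
    [1, [0, 0, 0.07], 0],
    [1, [0, 0, 0.07], 0],
    [-1, [0, 0, 0.07], 0],
    [-1, [0, 0, 0.07], 0],
    [-1, [0, 0, 0.07], 0],
    [-1, [0, 0, 0.07], 0],
    [-1, [0, 0, 0.07], 0],
    [-1, [0, 0, 0.07], 0]
  ],
  "squeeze": 50
}}

```text
clock: 7.6
tool_pos: [0.5442, 0.0999, 0.0711]
ee_rot: [[0.082, 0.997, -0.001], [0.997, -0.082, -0.0], [-0.0, -0.001, -1.0]]
contact_force: [-3.6, -1.2, 5.9]
finger_gap: 0.0203
gripper_force: 49.0
```

```bash
python3 look.py w3
```

```text
7.6 [0.5442 0.0999 0.0711] [[ 0.082   0.9966 -0.0006]
 [ 0.9966 -0.082  -0.0003]
 [-0.0003 -0.0006 -1.    ]] [ 0.246   0.5434 -0.6359  1.6992  0.3683  1.0221 -0.5985]
cam [0.5501 0.1777 0.2147] fwd [-0.0266 -0.3081 -0.951 ]
press []
jar_seat []
jar [(array([ 84.1, 272.2]), 0.84, array([0.4123, 0.0665])), (array([373.4,  23.5]), 0.82, array([0.6169, 0.211 ]))]
crank_axis [(array([340.5, 263.5]), 0.77, array([0.5856, 0.0888]))]
crank_knob [(array([259.7, 254.9]), 0.93, array([0.543, 0.098]))]
lever_pivot []
lever_grip [(array([263.1, 253.3]), 0.24, array([0.55  , 0.1763]))]
scale []
```

View pics/w3.png

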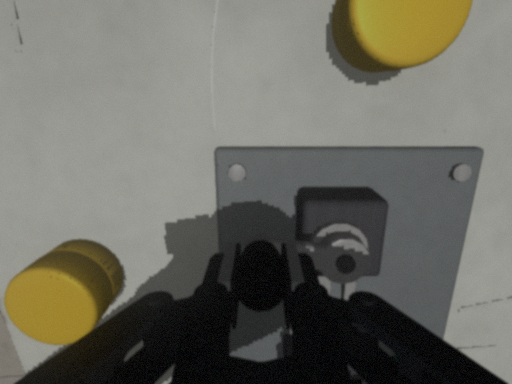

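Request:
{"op": "send_rows", "data": {
  "commands": [
    [-1, [0.05, 0.011, 0], 0],
    [-1, [0.105, 0.034, 0], 0],
    [-1, [0.155, 0.068, 0], 0],
    [-1, [0.196, 0.111, 0], 0],
    [-1, [0.229, 0.162, 0], 0],
    [-1, [0.25, 0.217, 0], 0],
    [-1, [0.25, 0.217, 0], 0],
    [-1, [0.25, 0.217, 0], 0]
  ]
}}

```text
clock: 9.05
tool_pos: [0.5803, 0.1351, 0.0711]
ee_rot: [[0.082, 0.997, 0.001], [0.997, -0.082, 0.001], [0.001, 0.001, -1.0]]
contact_force: [-2.4, 0.5, 4.3]
finger_gap: 0.0204
gripper_force: 49.1
```

```bash
cat > f.py <<'E'
from h import *
np.set_printoptions(precision=4,suppress=True)
s=sensors.state();R=np.array(s["ee_rot"]);print(s["clock"],s["tool_pos"],"F tool",R.T@s["contact_force"],s["finger_gap"],s["gripper_force"])
ax=np.array([.588,.0905]);d=R[:2,:2].T@(np.array(s["tool_pos"])[:2]-ax);print("ang",np.arctan2(d[0],-d[1]),np.linalg.norm(d))
E
python3 f.py
```

```text
9.05 [0.5803 0.1351 0.0711] F tool [ 0.2651 -2.4365 -4.333 ] 0.020366316289590226 49.085150747559965
ang 1.3181401636133787 0.04526165012742995
```

Request:
{"op": "send_rows", "data": {
  "commands": [
    [-1, [0.01, 0.059, 0], 0],
    [-1, [0.008, 0.119, 0], 0],
    [-1, [-0.005, 0.177, 0], 0],
    [-1, [-0.023, 0.219, 0], 0],
    [-1, [-0.038, 0.244, 0], 0],
    [-1, [-0.038, 0.244, 0], 0],
    [-1, [-0.038, 0.244, 0], 0]
  ]
}}

```text
clock: 9.93
tool_pos: [0.6151, 0.1269, 0.0711]
ee_rot: [[0.081, 0.997, -0.002], [0.997, -0.081, 0.001], [0.001, -0.002, -1.0]]
contact_force: [-3.8, 1.1, 6.5]
finger_gap: 0.0201
gripper_force: 49.4
```

```bash
python3 f.py
```

```text
9.925 [0.6151 0.1269 0.0711] F tool [ 0.8029 -3.9098 -6.4613] 0.020092651715810955 49.35566641157493
ang 2.1293188294484056 0.04543188263636893
```

Request:
{"op": "send_rows", "data": {
  "commands": [
    [-1, [-0.0088, 0.0125, 0], 0],
    [-1, [-0.0176, 0.0242, 0], 0],
    [-1, [-0.0176, 0.0242, 0], 0],
    [-1, [-0.0176, 0.0242, 0], 0]
  ]
}}

```text
clock: 10.42
tool_pos: [0.6178, 0.1248, 0.0711]
ee_rot: [[0.081, 0.997, -0.003], [0.997, -0.081, 0.002], [0.002, -0.003, -1.0]]
contact_force: [-5.4, 1.6, 6.3]
finger_gap: 0.0202
gripper_force: 49.5
```

```bash
python3 f.py
```

```text
10.425 [0.6178 0.1248 0.0711] F tool [ 1.1525 -5.5116 -6.2963] 0.020180042496750417 49.480364131741226
ang 2.2064587282321746 0.04543334132135256
```

Request:
{"op": "send_rows", "data": {
  "commands": [
    [-1, [-0.01, 0.0115, 0], 0],
    [-1, [-0.02, 0.0225, 0], 0],
    [-1, [-0.02, 0.0225, 0], 0],
    [-1, [-0.02, 0.0225, 0], 0]
  ]
}}

```text
clock: 10.92
tool_pos: [0.6205, 0.1222, 0.0711]
ee_rot: [[0.08, 0.997, -0.004], [0.997, -0.08, 0.003], [0.002, -0.004, -1.0]]
contact_force: [-6.0, 2.3, 6.0]
finger_gap: 0.0204
gripper_force: 49.5
```

```bash
python3 f.py
```

```text
10.925 [0.6205 0.1222 0.0711] F tool [ 1.8408 -6.1753 -5.9295] 0.020397999064462522 49.493216837290674
ang 2.288227609678362 0.0454466911644597
```

Request:
{"op": "send_rows", "data": {
  "commands": [
    [-1, [-0.011, 0.0105, 0], 0],
    [-1, [-0.022, 0.0205, 0], 0],
    [-1, [-0.022, 0.0205, 0], 0],
    [-1, [-0.022, 0.0205, 0], 0]
  ]
}}

```text
clock: 11.42
tool_pos: [0.6229, 0.1197, 0.0711]
ee_rot: [[0.079, 0.997, -0.004], [0.997, -0.079, 0.004], [0.004, -0.005, -1.0]]
contact_force: [-5.8, 3.9, 6.7]
finger_gap: 0.0205
gripper_force: 49.5
```

```bash
python3 f.py
```

```text
11.425 [0.6229 0.1197 0.0711] F tool [ 3.4826 -6.1668 -6.6643] 0.020514542796631664 49.501342568546534
ang 2.3656508791520503 0.04548748919676542
```

Request:
{"op": "send_rows", "data": {
  "commands": [
    [-1, [-0.01, 0.007, 0], 0],
    [-1, [-0.019, 0.0146, 0], 0],
    [-1, [-0.028, 0.021, 0], 0],
    [-1, [-0.037, 0.026, 0], 0],
    [-1, [-0.037, 0.026, 0], 0],
    [-1, [-0.037, 0.026, 0], 0]
  ]
}}

```text
clock: 12.18
tool_pos: [0.6258, 0.1157, 0.0711]
ee_rot: [[0.078, 0.997, -0.005], [0.997, -0.078, 0.006], [0.006, -0.005, -1.0]]
contact_force: [-6.4, 5.1, 6.6]
finger_gap: 0.0205
gripper_force: 49.4
```

```bash
python3 f.py
```

```text
12.175 [0.6258 0.1157 0.0711] F tool [ 4.5886 -6.8003 -6.5052] 0.020538745141482215 49.42421013722196
ang 2.474595222861934 0.04546001140584935
```

Request:
{"op": "send_rows", "data": {
  "commands": [
    [-1, [-0.013, 0.007, 0], 0],
    [-1, [-0.026, 0.014, 0], 0],
    [-1, [-0.033, 0.017, 0], 0],
    [-1, [-0.033, 0.017, 0], 0],
    [-1, [-0.033, 0.017, 0], 0]
  ]
}}

```text
clock: 12.8
tool_pos: [0.6279, 0.1122, 0.0712]
ee_rot: [[0.077, 0.997, -0.004], [0.997, -0.077, 0.009], [0.008, -0.005, -1.0]]
contact_force: [-6.4, 6.6, 6.0]
finger_gap: 0.0203
gripper_force: 49.3
```

```bash
python3 f.py
```

```text
12.8 [0.6279 0.1122 0.0712] F tool [ 6.1702 -6.9731 -5.938 ] 0.0202965170681675 49.34276506304741
ang 2.5657285379925154 0.04545601441635335
```

Request:
{"op": "send_rows", "data": {
  "commands": [
    [-1, [0.017, -0.011, 0], 0],
    [-1, [0.017, -0.011, 0], 0],
    [1, [0.017, -0.011, 0], 0],
    [1, [0.017, -0.011, 0], 0],
    [1, [0.017, -0.011, 0], 0],
    [1, [0.017, -0.011, 0], 0],
    [1, [0.017, -0.011, -0.3], 0],
    [1, [0.017, -0.011, -0.7], 0],
    [1, [0.017, -0.011, -1], 0],
    [1, [0.017, -0.011, -1], 0]
  ]
}}

```text
clock: 14.05
tool_pos: [0.6322, 0.109, 0.2262]
ee_rot: [[0.083, 0.997, 0.01], [0.997, -0.083, 0.003], [0.003, 0.01, -1.0]]
contact_force: [-1.0, -0.3, -0.3]
finger_gap: 0.0853
gripper_force: 0.0
```

Request:
{"op": "send_rows", "data": {
  "commands": [
    [1, [0, -0.3, -0.4], 0],
    [1, [0, -0.6, -0.8], 0],
    [1, [0, -0.6, -0.9], 0],
    [1, [-0.4, -0.6, -0.9], 0],
    [1, [-0.8, -0.6, -0.9], 0],
    [1, [-0.8, -0.6, -0.9], 0]
  ]
}}

```text
clock: 14.8
tool_pos: [0.5298, -0.0128, 0.3542]
ee_rot: [[0.096, 0.995, -0.003], [0.995, -0.096, -0.005], [-0.005, -0.002, -1.0]]
contact_force: [0.0, 0.3, -0.2]
finger_gap: 0.0852
gripper_force: 0.0
```

```bash
python3 look.py w4
```

```text
14.8 [ 0.5298 -0.0128  0.3542] [[ 0.0958  0.9954 -0.0026]
 [ 0.9954 -0.0958 -0.0048]
 [-0.005  -0.0021 -1.    ]] [ 0.4654  0.3    -0.6569  1.2876  0.186   1.6163 -0.2575]
cam [0.5371 0.0656 0.4975] fwd [-0.0327 -0.3121 -0.9495]
press [(array([292. , 178.9]), 0.73, array([ 0.5742, -0.0705]))]
jar_seat []
jar [(array([173.1, 106.4]), 0.93, array([0.4058, 0.0602])), (array([198.4, 205.9]), 0.83, array([ 0.4185, -0.0975]))]
crank_axis [(array([297. ,  68.3]), 0.85, array([0.5851, 0.0917])), (array([293. , 178.9]), 0.16, array([ 0.5708, -0.0529]))]
crank_knob [(array([332.9,  47. ]), 0.94, array([0.6309, 0.1119]))]
lever_pivot [(array([306.8, 164.6]), 0.75, array([ 0.5806, -0.0145]))]
lever_grip [(array([309.2, 326.1]), 0.73, array([ 0.5664, -0.1814]))]
scale [(array([338.3, 184.9]), 0.71, array([ 0.5975, -0.0172]))]
```

View pics/w4.png

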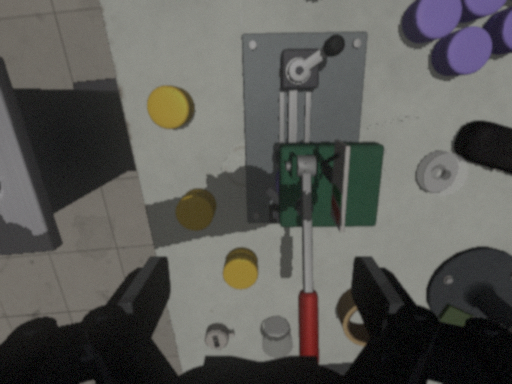

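Request:
{"op": "send_rows", "data": {
  "commands": [
    [1, [-0.4, 0.2, 0], 0],
    [1, [-0.8, 0.35, 0], 0],
    [1, [-1, 0.35, 0], 0],
    [1, [-1, 0.35, 0.1], 0],
    [1, [-1, 0.35, 0.1], 0],
    [1, [-1, 0.35, 0.1], 0]
  ]
}}

```text
clock: 16.0
tool_pos: [0.5703, -0.157, 0.3414]
ee_rot: [[0.08, 0.997, 0.001], [0.997, -0.08, 0.0], [0.0, 0.001, -1.0]]
contact_force: [-0.5, 0.6, 0.8]
finger_gap: 0.0857
gripper_force: 0.0
```

```bash
python3 look.py w5
```

```text
16.0 [ 0.5703 -0.157   0.3414] [[ 0.0801  0.9968  0.0007]
 [ 0.9968 -0.0801  0.0002]
 [ 0.0003  0.0007 -1.    ]] [ 0.6079  0.4321 -0.5967  1.1392  0.2378  1.6354 -0.0093]
cam [ 0.5759 -0.0793  0.4851] fwd [-0.0248 -0.3077 -0.9512]
press [(array([258.8,  86.8]), 0.74, array([ 0.5745, -0.0672]))]
jar_seat []
jar [(array([204.3, 186.6]), 0.84, array([ 0.4782, -0.2065])), (array([155.2, 118. ]), 0.82, array([ 0.4211, -0.0981]))]
crank_axis [(array([255.4, 211.6]), 0.32, array([ 0.5561, -0.2351]))]
crank_knob []
lever_pivot [(array([259.5,  23.6]), 0.84, array([ 0.5802, -0.0147]))]
lever_grip [(array([260.1, 211.7]), 0.98, array([ 0.5674, -0.181 ]))]
scale []
```

View pics/w5.png

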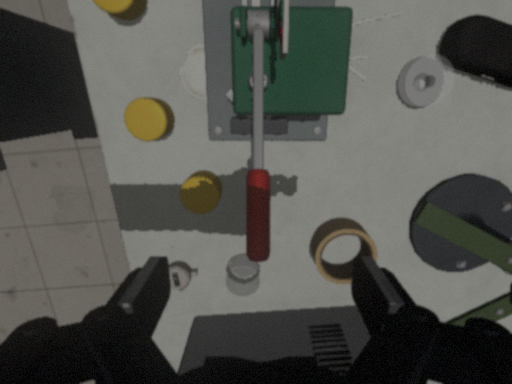

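Request:
{"op": "send_rows", "data": {
  "commands": [
    [1, [-0.168, -0.007, 0], 0],
    [1, [-0.168, -0.007, 0.3], 0],
    [1, [-0.168, -0.007, 0.6], 0],
    [1, [-0.168, -0.007, 0.85], 0],
    [1, [-0.168, -0.007, 0.98], 0],
    [1, [-0.168, -0.007, 0.98], 0],
    [1, [-0.168, -0.007, 0.98], 0]
  ]
}}

```text
clock: 17.32
tool_pos: [0.5677, -0.1834, 0.195]
ee_rot: [[0.082, 0.997, 0.002], [0.997, -0.082, -0.0], [-0.0, 0.002, -1.0]]
contact_force: [-0.5, 0.3, -0.1]
finger_gap: 0.0854
gripper_force: 0.0
```

Request:
{"op": "send_rows", "data": {
  "commands": [
    [-1, [0, 0, 0], 0],
    [-1, [0, 0, 0], 0],
    [-1, [0, 0, 0], 0],
    [-1, [0, 0, 0], 0],
    [-1, [0, 0, 0], 0],
    [-1, [0, 0, 0], 0]
  ],
  "squeeze": 40
}}

```text
clock: 18.08
tool_pos: [0.566, -0.1835, 0.1936]
ee_rot: [[0.082, 0.997, -0.002], [0.997, -0.082, -0.0], [-0.0, -0.002, -1.0]]
contact_force: [-4.6, -0.1, 2.3]
finger_gap: 0.0208
gripper_force: 39.0
```

Request:
{"op": "send_rows", "data": {
  "commands": [
    [-1, [-0.02, 0, 0.058], 0],
    [-1, [-0.035, 0, 0.115], 0],
    [-1, [-0.048, 0, 0.175], 0],
    [-1, [-0.059, 0, 0.232], 0],
    [-1, [-0.067, 0, 0.292], 0],
    [-1, [-0.071, 0, 0.351], 0],
    [-1, [-0.071, 0, 0.351], 0],
    [-1, [-0.071, 0, 0.351], 0]
  ]
}}

```text
clock: 19.08
tool_pos: [0.5652, -0.1943, 0.1424]
ee_rot: [[0.083, 0.997, -0.001], [0.997, -0.083, -0.001], [-0.001, -0.001, -1.0]]
contact_force: [-6.1, -0.6, 9.0]
finger_gap: 0.0206
gripper_force: 39.2
```

```bash
cat > g.py <<'E'
from h import *
import sys
np.set_printoptions(precision=4,suppress=True)
s=sensors.state();R=np.array(s["ee_rot"]);print(s["clock"],s["tool_pos"],"F",s["contact_force"],s["ft_torque"],s["finger_gap"],s["gripper_force"])
for n in ["top","side","wrist"]:
    p,s=shot(n,n+sys.argv[1]); r=models.landmark_of("lever_grip",p)[:1]
    if r:
        print(n,r[0]["p"],r[0]["pixel"])
        # fit lever angle along known plane
        y=np.array([.0868,.9963]);piv=np.array([.580,-.016])
        L=np.linspace(0,.6,601)
        c=[np.linalg.norm(proj(p,[*(piv-y*.18*np.cos(.35-l)),.15+.18*np.sin(.35-l)],s)-r[0]["pixel"]) for l in L]
        print("  L",L[int(np.argmin(c))],min(c))
E
python3 g.py a
```

```text
19.075 [ 0.5652 -0.1943  0.1424] F [-6.0962 -0.5846  8.999 ] [0.2351 1.2872 0.0251] 0.020586515918225242 39.186250269412994
top 0.49 [353.4, 200.2]
  L 0.187 1.9130268115876878
side 0.46 [278.2, 250.5]
  L 0.292 2.6771433818561565
wrist 0.64 [260.6, 275.3]
  L 0.3 0.5357946390818207
```

Request:
{"op": "send_rows", "data": {
  "commands": [
    [-1, [0, 0, 0.04], 0],
    [-1, [0, 0, 0.08], 0],
    [-1, [0, 0, 0.125], 0],
    [-1, [0, 0, 0.125], 0],
    [-1, [0, 0, 0.125], 0],
    [-1, [0, 0, 0.125], 0]
  ]
}}

```text
clock: 20.12
tool_pos: [0.5653, -0.1946, 0.1244]
ee_rot: [[0.083, 0.997, -0.001], [0.997, -0.083, -0.002], [-0.002, -0.001, -1.0]]
contact_force: [-7.0, -1.7, 11.8]
finger_gap: 0.0208
gripper_force: 39.9
```

```bash
python3 g.py b; python3 - <<'E'
from h import *
import glob
p,s=shot("wrist"); print(proj(p,[.6,-.02,.23],s))
a=cv2.imread("pics/sideb.png")[165:285,215:315];b=cv2.imread("pics/wristb.png")
cv2.imwrite("pics/crop.png",np.hstack([cv2.resize(a,(400,480),interpolation=2),cv2.resize(b,(400,300))[:,:].repeat(1,0) if 0 else cv2.copyMakeBorder(cv2.resize(b,(400,300)),0,180,0,0,0)]))
E
```

```text
20.125 [ 0.5653 -0.1946  0.1244] F [-7.0215 -1.707  11.8203] [0.2025 1.5309 0.047 ] 0.02084098059512798 39.864521920681
top 0.46 [352.7, 197.2]
  L 0.079 1.7652679808642509
side 0.53 [277.8, 258.6]
  L 0.481 2.6688379596006593
[ 1448.05860228 -5893.77655858]
```

View pics/crop.png

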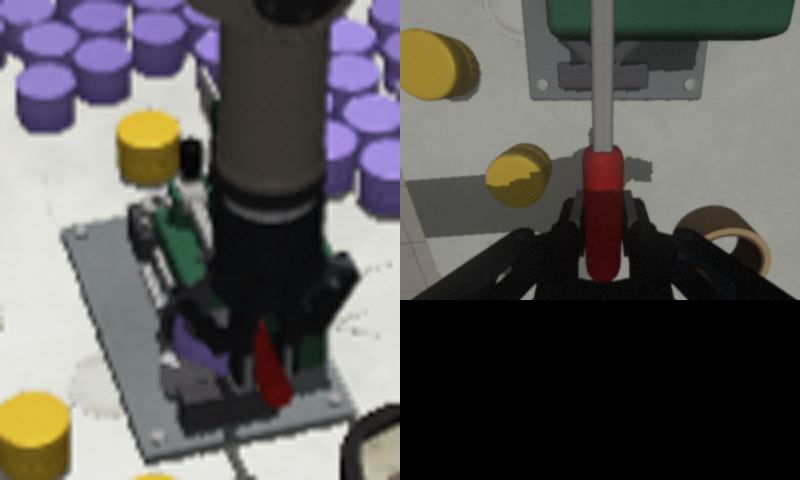

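```bash
python3 - <<'E'
from h import *
p,s=shot("wrist");print(s["clock"],s["tool_pos"])
y=np.array([.0868,.9963]);piv=np.array([.580,-.016])
f=p["frame"].astype(int);red=(f[...,0]>70)&(f[...,0]>2*f[...,1]);r=np.where(red[:,250:275].sum(1)>5)[0];print("red rows",r.min(),r.max())
for im in ["wrista"]:
    g=cv2.imread(f"pics/{im}.png")[:,:,::-1].astype(int);q=(g[...,0]>70)&(g[...,0]>2*g[...,1]);r=np.where(q[:,250:275].sum(1)>5)[0];print(im,r.min(),r.max())
T=np.array(s["tool_pos"])
def pr(l,d,h,s):
    a=.35-l;u=-y*np.cos(a);return proj(p,[*(piv+u*d-(-y)*np.sin(a)*h),.15+d*np.sin(a)+h*np.cos(a)],s)
s2=dict(s);s2["tool_pos"]=[.5652,-.1943,.1424]
for l in (.27,.30,.33): print("a",l,pr(l,.138,.011,s2),pr(l,.222,.011,s2))
for l in (.34,.37,.39,.41,.44): print("b",l,pr(l,.138,.011,s),pr(l,.222,.011,s))
E
```

```text
20.475 [ 0.56527709 -0.19464975  0.12446841]
red rows 195 245
wrista 191 243
a 0.27 [260.57921718 194.7878206 ] [259.84290121 380.33881594]
a 0.3 [260.5856423  193.08169151] [259.88637039 369.26590923]
a 0.33 [260.5928596  191.18135653] [259.9275336  358.78416569]
b 0.34 [260.24069356 204.17265354] [259.56960073 387.17289727]
b 0.37 [260.26239994 201.25111152] [259.62933099 374.77595606]
b 0.39 [260.2767156  199.23580488] [259.66698261 366.91762007]
b 0.41 [260.29091616 197.17064867] [259.70307481 359.35133059]
b 0.44 [260.31201699 193.98640903] [259.75457358 348.495969  ]
```

```bash
python3 -c "
from h import *
print(finish_job())"
```

```text
the job is handed in; nothing more can be done
None
```

I clamped the jar by turning the crank to about 2.57 rad and letting go. I then handed the job in while gripping the lever at an estimated 0.39–0.40 rad, mid-green; the arm blocked the cameras' view of the scale, so I worked that out from the arm's motion and never saw the needle. The job gave no verdict back.

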